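Flip a stop of the cut-off jig up out of the way

TASK

The next pieces will be cut to the ball-ended stop on the cut-off jig. Swing the other stop, the one that ends in a cross bar, up and right over past its balance point so that it stays lying back on its own, and let go of it. Leave the ball-ended stop down and the brass bar lying where it is.

Things in the scene. Friction and masses are not known exactly. Their poses are not given: they have to be found in the camera images.
- jig: Cut-off jig, fixed: plywood board 160 x 340 x 12 mm with an aluminium fence (30 x 30 mm, top 42 mm above the bench) along its length. Origin: centre of the board's underside; x across the fence, away from the robot, y along the fence, which runs 10 to 40 mm beyond the origin in x. Two flip stops stand on the fence, 75 mm or more apart, in either order.
- tee_stop (a joint): Hinge angle (rad) of the flip stop that ends in a cross bar: 0 = down, arm level; 1.57 = arm straight up; 2.3 = lying back on its rest. The hinge is nearly free, the arm weighs about 0.11 kg (70 to 140 %). Let go below about 1.55 it falls back down, beyond about 1.8 it falls over on to its rest.
- tee_stop_handle (a point): Centre of the steel cross bar (round rod 13 mm thick, 40 mm long, parallel to the hinge pin) at the end of the stop to swing over; 75 mm from the pin, 60 mm above the bench when down, only the board below it. The aluminium arm to the pin is 14 mm wide, 9 mm thick; a blade under it, 20 to 32 mm from the pin, hangs down to 15 mm above the bench. Axes turn with the arm.
- tee_stop_hinge (a point): Middle of the level hinge pin of the cross-bar stop, on a dark steel carriage on the fence, 60 mm above the bench; fixed. Its y axis runs along the pin and the fence; its x axis is level, across the fence and away from the arm when that is down (the arm goes over to this side); z up.
- ball_stop (a joint): Hinge angle (rad) of the other flip stop, which is the same except that its arm ends in a steel ball 23 mm across; 0 = down, where it must stay.
- ball_stop_handle (a point): Centre of that steel ball, 60 mm above the bench when down, 75 mm from its own hinge pin.
- bar_mid (a point): Centre of a loose square brass bar, 10 x 105 x 10 mm (length along its y), 0.09 kg, lying on the board against the front foot of the fence near the fence's right-hand end; its top is 22 mm above the bench.

How it is judged:
By the outcome, as a careful person would: the job done as asked, in the order asked, and still so for the second after the job is handed in, with the robot touching nothing.
It also fails if it takes over 32 s, if anything falls off the work surface, if the arm or the gripper's body presses on something with over 40 N, if the wrist force passes 120 N, or if a joint passes its speed limit or range.

ROBOT

A 6-joint arm with a two-finger parallel gripper is mounted at the origin on a cart in front of the work surface, level with it; the furniture and walls round the work are solid. World frame = base frame: x ahead of the robot, y to its left, z up, the work surface at z = 0. Lengths are in m, angles in degrees, forces in N, time in s.
With the tool pointing down it reaches from about 0.2 to 0.875 m from the base axis. Payload 3.4 kg.
Tool frame: the origin (TCP) lies midway between the tips of the shut fingers; the grasp point (between the pads) lies 19 mm behind it; z points along the fingers, y is the direction in which the jaws open and shut (so a half turn about z gives the same grasp; the last joint's range is limited). The gripper opens to 94 mm and grips with 3 to 60 N. Pads are 16 mm wide; open, the fingers measure 119 mm over their backs; the gripper's body (75 mm by 177 mm) begins 78 mm behind the grasp point.
Start: joints at [63.369, 15.808, 86.224, -0, 77.962, -6.933], TCP at [0.194, 0.541, 0.205] pointing down, gripper open.
Joint ranges: [-165.64, 165.64], [-43.16, 119.46], [12.63, 154.43], [-67.54, 247.53], [6.08, 155.33], [-154.97, 154.97]. Speed limits (degrees/s): [147.25, 147.25, 180, 180, 180, 180].

INTERFACE

Orientations are given as a 3x3 rotation matrix whose columns are the frame's x, y, z axes.
In Python, from rig import manip gives the robot as it stands.
- The arm moves only by the tool jog_arm, never from a script. Its argument "moves" is a list of rows, each an object with "slide": the shift along the tool's x, y, z each as a share of 500 mm, from -1 to 1, a list of three; "twist": the turn, a rotation vector about the tool's x, y, z each as a share of 180 degrees, from -1 to 1, a list of three; "jaw": the opening, from -1 (shut) to 1 (fully open). In form: [{"slide": [x, y, z], "twist": [rx, ry, rz], "jaw": jaw}, ...]. A call has 1 to 12 rows; each row is the pose to reach, as a shift and turn from the pose commanded when the call began, along the tool's axes at that moment, turning the shorter way round; what a row does not reach only later rows make up. A row lasts 1/10 s, in which the tool goes at most 50 mm and 8.59 degrees, less where a joint would pass 70% of its speed; a pose out of reach is approached as far as the arm can. A call with a number of a shift or a turn outside -1 to 1 is refused whole. A call with a gripper value outside its range is refused whole. The fingers move at their own pace and stop on an object; "newtons" is the grip in N (left out, the last holds). Time passes only in rows, so rows that repeat a pose let the fingers close. It gives the time, the measured TCP pose, the force and the opening at its end, in the units of the state.
- manip.get_obs(): the state, without advancing time (a new reading comes with each control period).
- manip.capture(name): name is "scene" or "side" or "wrist"; returns the picture (480x640x3 uint8, blue, green, red); there is no depth.
- manip.camera_params(name): a dict with "fx", "fy", "cx", "cy" (pixels), "rvec" (rotation vector, rad) and "tvec" (3), from world to camera coordinates, as OpenCV has them. Camera axes: x right, y down, z forward; pixel columns grow to the right and rows downward; lengths in m; the calibration is good to about 2 mm. The wrist camera is an equidistant fisheye: a pixel r from the principal point sees the ray r / f radians off the axis. A picture is of the moment at which its call begins: read the wrist's pose just before it. camera_params takes no time and is no camera call; for the wrist camera it gives the pose at the moment of the call.
- manip.hand_in(): hands the job in, once; it reports no verdict.
Trained networks look in the newest picture that a camera, given by its name, has taken for a name from the list of things; names that differ only in an ending like _2 or _b are one class to them, and where a whole thing is asked for, a point or a joint stands for the part that bears it (a point fixed in the world has none). Each returns a list of dicts, best first, with "score" (0 to 1); they miss things now and then, are a little off and sometimes report something else, mostly with a low value. They report only what shows in the picture. A call takes as long as a camera call.
- manip.silhouettes(camera, thing): "mask" (480x640 bool, what is visible of it) and "pixel" ([column, row] in pixels, amid what is visible of it).
The state is a dict: "time": time; "joint_pos": joint angles; "joint_vel": joint speeds; "joint_efforts": joint torques, N m; "position": TCP position; "orientation": TCP orientation; "ft_force": force on the tool from outside, world axes, zero at the start; "moment": the same for the moment, N m; "gripper_width": finger opening in m.
Only numpy, scipy, OpenCV 4.12 (cv2) and the standard library are available. Lean on these libraries where they do the work, as an engineer would, in place of code of your own. Each camera call takes 0.05 s, during which the arm holds its last target. There are 200 camera calls.

## Working session

There is one attempt and no reset: what is moved stays moved. The work goes in short steps, Python scripts to look and compute and a tool call to move; the robot and the scene stay as the last step left them, time stands still between calls to the robot, and variables do not carry over. Pictures are saved under pics/ and viewed, on a budget of 10 in all, crops included, one or two more only if the job needs it, and the job is handed in when it is done.

Besides the shell and the picture viewer there is one more tool, called after ">>>" in YAML: its name, and indented under it one key for each argument. jog_arm: Moves the arm, as the interface text tells. Its arguments: {"type":"object","properties":{"moves":{"type":"array"},"newtons":{"type":"number"}},"required":["moves"]}

```bash
mkdir -p pics
cat > h.py <<'E'
import numpy as np, cv2
from rig import manip
def ray(cam,px):
    p=manip.camera_params(cam); R=cv2.Rodrigues(np.array(p["rvec"],float))[0]; t=np.array(p["tvec"],float).ravel()
    u=np.array([(px[0]-p["cx"])/p["fx"],(px[1]-p["cy"])/p["fy"]])
    if cam=="wrist":
        r=np.linalg.norm(u); d=np.r_[u/max(r,1e-9)*np.sin(r),np.cos(r)]
    else: d=np.r_[u,1]
    return -R.T@t, R.T@d/np.linalg.norm(d)
def atz(cam,px,z):
    c,d=ray(cam,px); return c+d*(z-c[2])/d[2]
def tri(obs):
    A=np.zeros((3,3));b=np.zeros(3);L=[]
    for cam,px in obs:
        c,d=ray(cam,px);P=np.eye(3)-np.outer(d,d);A+=P;b+=P@c;L.append((c,P))
    x=np.linalg.solve(A,b); return x,[np.linalg.norm(P@(x-c)) for c,P in L]
E
python3 - <<'E'
from h import *
ims=[]
for c in("scene","side"):
    im=manip.capture(c); cv2.imwrite(f"pics/{c}0.png",im)
    for t in("tee_stop_handle","ball_stop_handle","tee_stop","ball_stop","bar_mid","jig"):
        for r in manip.silhouettes(c,t)[:2]:
            z=.06 if 'stop' in t else .02
            print(c,t,round(r["score"],2),np.round(r["pixel"]),r["mask"].sum(),atz(c,r["pixel"],z).round(3))
print(manip.get_obs())
E
```

```text
scene tee_stop_handle 0.82 [302. 236.] 499 [0.514 0.067 0.06 ]
scene ball_stop_handle 0.95 [267. 217.] 432 [0.5   0.152 0.06 ]
scene tee_stop 0.7 [298. 230.] 544 [0.517 0.084 0.06 ]
scene ball_stop 0.85 [269. 212.] 427 [0.512 0.161 0.06 ]
scene bar_mid 0.76 [350. 263.] 325 [ 0.552 -0.022  0.02 ]
scene jig 0.62 [313. 250.] 8762 [0.527 0.053 0.02 ]
side ball_stop_handle 0.82 [324. 308.] 855 [0.516 0.174 0.06 ]
side tee_stop 0.68 [328. 307.] 8465 [0.511 0.171 0.06 ]
side ball_stop 0.68 [318. 311.] 964 [0.523 0.183 0.06 ]
side jig 0.88 [329. 304.] 8006 [0.518 0.108 0.02 ]
{'time': 0.7, 'joint_pos': array([ 6.33699453e+01,  1.58055597e+01,  8.62226088e+01, -9.01274343e-04,
        7.79620199e+01, -6.93325173e+00]), 'joint_vel': array([-0.08094028,  0.05819666, -0.02178148, -0.04106676, -0.00651399,
        0.04103702]), 'joint_efforts': array([ 8.25294192e-04, -4.04329598e+01, -2.37458128e+01,  7.01754936e-02,
        2.46229320e-02,  3.57490626e-05]), 'position': array([0.19383767, 0.54139676, 0.205529  ]), 'orientation': array([[-9.41490457e-01,  3.37039630e-01,  9.05090087e-05],
       [ 3.37039640e-01,  9.41490446e-01,  1.46183293e-04],
       [-3.59438040e-05,  1.68135299e-04, -9.99999985e-01]]), 'ft_force': array([0.12830508, 0.67055466, 0.51347299]), 'moment': array([-0.01108187, -0.00751999, -0.04110251]), 'gripper_width': 0.09388050837751875}
```

View pics/scene0.png

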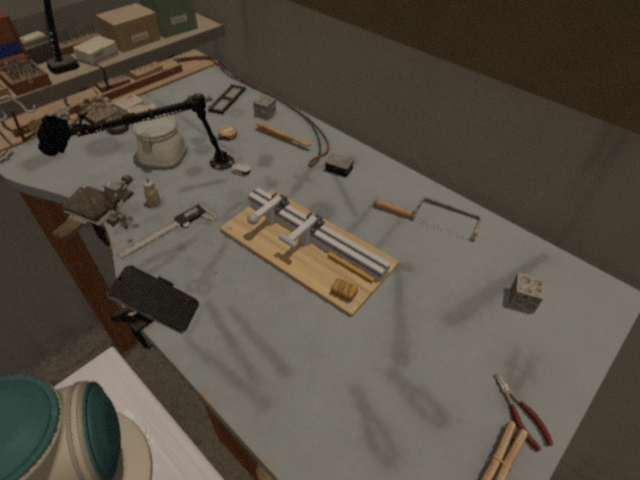

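View pics/side0.png

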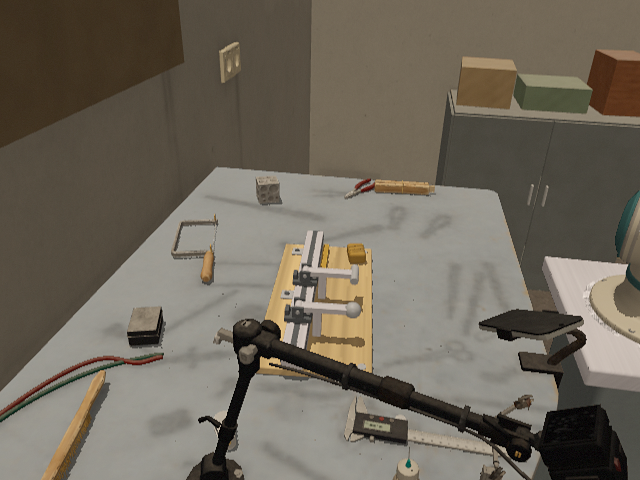

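The scene view shows the ball end near (253,217) and the cross bar near (288,241). In the side view the ball is at (354,310) and the cross bar at (353,272). I'll zoom in on both to measure more precisely.

Run:
```python
import cv2,numpy as np
a=cv2.imread("pics/scene0.png")[180:300,220:400]; b=cv2.imread("pics/side0.png")[225:345,260:400]
a=cv2.resize(a,None,fx=4,fy=4,interpolation=2)[:, :]; b=cv2.resize(b,None,fx=5,fy=5,interpolation=2)
cv2.imwrite("pics/a.png",a); cv2.imwrite("pics/b.png",b)
```

```text
(no output)
```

View pics/a.png

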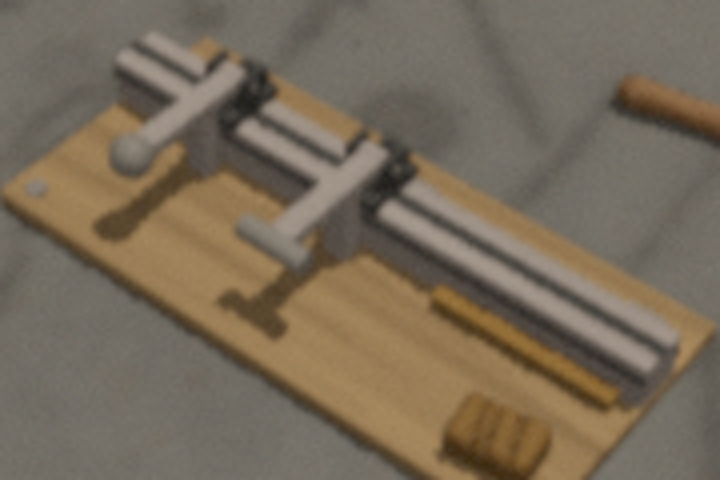

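View pics/b.png

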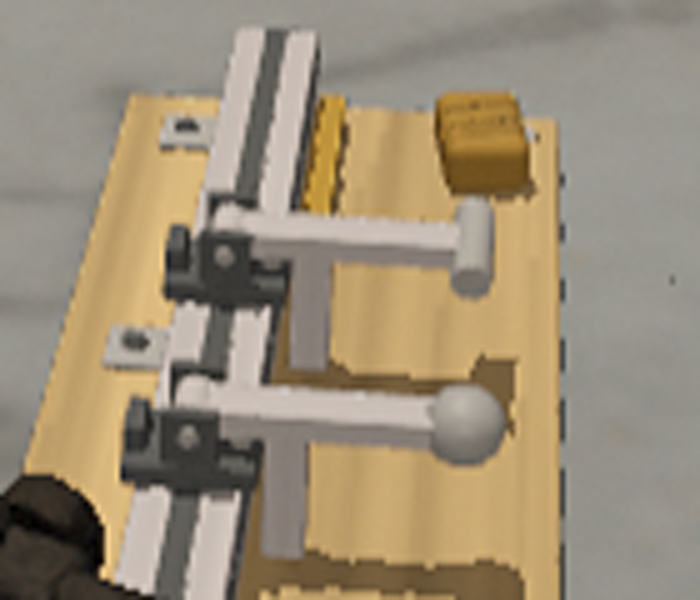

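Run:
```python
from h import *
P={}
for n,s,d in(("tee",(288.5,240),(354.6,274.4)),("ball",(252.75,218.5),(353.4,309.8)),("teehinge",(314.5,219),(306.4,270)),
 ("barL",(330,253.5),None),("barR",(373,280.5),None),("lampelbow",(198,104),(250,338)),("lamphead",(55,135),(575,450)),("lampbase",(222,163),(215,470)),("fenceR end top",(385,269),None)):
    if d is None: print(n,atz("scene",s,.042 if 'fence' in n else .022).round(4)); continue
    x,e=tri([("scene",s),("side",d)]); P[n]=x; print(n,x.round(4),np.round(e,4),atz("scene",s,.06).round(4),atz("side",d,.06).round(4))
for c in("scene","side"):
    p=manip.camera_params(c)
    q=[cv2.projectPoints(np.array([[v]],float),np.array(p["rvec"],float),np.array(p["tvec"],float),np.array([[p["fx"],0,p["cx"]],[0,p["fy"],p["cy"]],[0,0,1.]]),None)[0].ravel().round() for v in ([.194,.541,.205],[0,0,0],[0.19,.54,.4])]
    print(c,q, -cv2.Rodrigues(np.array(p["rvec"],float))[0].T@np.array(p["tvec"],float).ravel())
cv2.imwrite("pics/w0.png",manip.capture("wrist"))
```

```text
tee [0.4853 0.0775 0.0603] [0.0014 0.0014] [0.4871 0.0779 0.06  ] [0.484  0.0783 0.06  ]
ball [0.4767 0.1697 0.0602] [0.0012 0.0012] [0.4782 0.17   0.06  ] [0.4755 0.1704 0.06  ]
teehinge [0.5595 0.081  0.0612] [0.0015 0.0015] [0.5623 0.0821 0.06  ] [0.5584 0.0805 0.06  ]
barL [0.5423 0.0205 0.022 ]
barR [ 0.5488 -0.0817  0.022 ]
lampelbow [0.5488 0.4071 0.1844] [0.0013 0.0013] [0.6591 0.5974 0.06  ] [0.5977 0.2569 0.06  ]
lamphead [0.2887 0.4908 0.1916] [0.0022 0.0022] [0.3369 0.7204 0.06  ] [0.2301 0.3654 0.06  ]
lampbase [0.5894 0.416  0.007 ] [0.0038 0.0038] [0.5467 0.3541 0.06  ] [0.5757 0.4537 0.06  ]
fenceR end top [ 0.5715 -0.0892  0.042 ]
scene [array([-11., 139.]), array([ 70., 487.]), array([-83.,  28.])] [ 0.10059259 -0.35554311  0.68033112]
side [array([776., 528.]), array([661., 314.]), array([992., 232.])] [0.43119145 0.77866428 0.49491367]
```

View pics/w0.png

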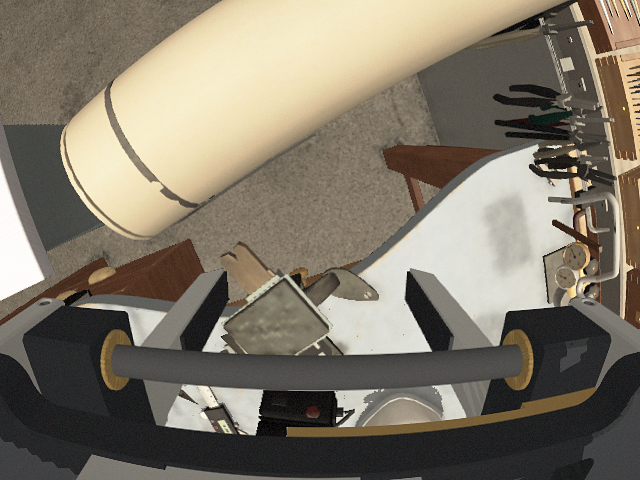

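Both views agree: the cross bar is at (0.485, 0.078, 0.060) and its hinge at (0.560, 0.081). That gives 75 mm and the right height. The ball is at (0.477, 0.170), and the fence is yawed about 4°. The start-pose wrist picture shows only the open fingers over the bench. 

Plan: tilt the tool, straddle the arm with the jaws part-open so both fingers hook under the rod ends, then follow the arc.

```bash
cat >> h.py <<'E'
from scipy.spatial.transform import Rotation as Ro
PSI=np.radians(4); H=np.array([.5600,.0812,.060]); X=np.array([np.cos(PSI),np.sin(PSI),0]); Y=np.array([-np.sin(PSI),np.cos(PSI),0]); Z=np.array([0,0,1.])
def pose(th,al,s=.022,off=.0145,back=0,dy=0):
    a=np.radians(al); th=np.radians(th)
    d=X*np.cos(a)-Z*np.sin(a); n=X*np.sin(a)+Z*np.cos(a)
    rod=H-X*.075*np.cos(th)+Z*.075*np.sin(th)
    return rod+(s-back)*d-off*n+dy*Y, np.c_[-n,Y,d]
def rel(p,R,p0,R0):
    return (R0.T@(p-p0)/.5).round(4).tolist(), (Ro.from_matrix(R0.T@R).as_rotvec()/np.pi).round(4).tolist()
E
python3 - <<'E'
from h import *
o=manip.get_obs(); p0,R0=o["position"],o["orientation"]
p=manip.camera_params("wrist"); Rc=cv2.Rodrigues(np.array(p["rvec"],float))[0]; c=-Rc.T@np.array(p["tvec"],float).ravel()
print("cam in tool",(R0.T@(c-p0)).round(3))
print(rel(p0+[0,0,.2],R0,p0,R0))
P,R=pose(0,50,back=.08,off=.0215); print(P.round(3)); print(rel(P+[0,0,.22],R,p0,R0)); print(rel(P,R,p0,R0))
E
```

```text
cam in tool [ 0.072  0.001 -0.18 ]
([-0.0, 0.0, -0.4], [0.0, 0.0, 0.0])
[0.432 0.072 0.091]
([-0.7639, -0.7231, -0.2102], [-0.0459, -0.219, -0.1262])
([-0.7639, -0.7232, 0.2298], [-0.0459, -0.219, -0.1262])
```

>>> jog_arm:
  moves:
    - {"slide":[0,0,-0.4],"twist":[0,0,0],"jaw":-0.49}
    - {"slide":[0,0,-0.4],"twist":[0,0,0],"jaw":-0.49}
    - {"slide":[0,0,-0.4],"twist":[0,0,0],"jaw":-0.49}
    - {"slide":[0,0,-0.4],"twist":[0,0,0],"jaw":-0.49}
    - {"slide":[0,0,-0.4],"twist":[0,0,0],"jaw":-0.49}
  newtons: 10

```text
time: 1.25
position: [0.1948, 0.5435, 0.4134]
orientation: [[-0.941, 0.337, 0.007], [0.337, 0.941, 0.013], [-0.002, 0.015, -1.0]]
ft_force: [-0.0, 1.1, 0.7]
gripper_width: 0.0574
```

Run:
```python
from h import *
o=manip.get_obs(); p0,R0=o["position"],o["orientation"]; print(o["time"],p0,o["gripper_width"])
P,R=pose(0,50,back=.08,off=.0215); print(rel(P+[0,0,.22],R,p0,R0))
```

```text
1.25 [0.19484864 0.5435322  0.4134217 ] 0.05736866074778005
([-0.763, -0.7309, 0.1962], [-0.0416, -0.2175, -0.1278])
```

>>> jog_arm:
  moves:
    - {"slide":[-0.764,-0.723,0],"twist":[-0.046,-0.219,-0.126],"jaw":-0.49}
    - {"slide":[-0.764,-0.723,0],"twist":[-0.046,-0.219,-0.126],"jaw":-0.49}
    - {"slide":[-0.764,-0.723,0],"twist":[-0.046,-0.219,-0.126],"jaw":-0.49}
    - {"slide":[-0.764,-0.723,0],"twist":[-0.046,-0.219,-0.126],"jaw":-0.49}
    - {"slide":[-0.764,-0.723,0],"twist":[-0.046,-0.219,-0.126],"jaw":-0.49}
    - {"slide":[-0.764,-0.723,0],"twist":[-0.046,-0.219,-0.126],"jaw":-0.49}
    - {"slide":[-0.764,-0.723,0],"twist":[-0.046,-0.219,-0.126],"jaw":-0.49}
    - {"slide":[-0.764,-0.723,0],"twist":[-0.046,-0.219,-0.126],"jaw":-0.49}
    - {"slide":[-0.764,-0.723,0.19],"twist":[-0.046,-0.219,-0.126],"jaw":-0.49}
    - {"slide":[-0.764,-0.723,0.19],"twist":[-0.046,-0.219,-0.126],"jaw":-0.49}
    - {"slide":[-0.764,-0.723,0.19],"twist":[-0.046,-0.219,-0.126],"jaw":-0.49}
    - {"slide":[-0.764,-0.723,0.19],"twist":[-0.046,-0.219,-0.126],"jaw":-0.49}

```text
time: 2.45
position: [0.4271, 0.0792, 0.3136]
orientation: [[-0.766, -0.071, 0.639], [-0.054, 0.998, 0.046], [-0.64, 0.001, -0.768]]
ft_force: [0.5, 1.2, -0.7]
gripper_width: 0.0238
```

Run:
```python
from h import *
im=manip.capture("wrist"); cv2.imwrite("pics/w1.png",im)
o=manip.get_obs(); p0,R0=o["position"],o["orientation"]; print(o["time"],p0,o["gripper_width"],o["joint_pos"].round(1))
for t in("tee_stop_handle","ball_stop_handle"):
    for r in manip.silhouettes("wrist",t)[:2]: print(t,round(r["score"],2),np.round(r["pixel"],1),r["mask"].sum(),atz("wrist",r["pixel"],.06).round(4))
P,R=pose(0,50,back=.08,off=.0215); print(P,rel(P,R,p0,R0))
```

```text
2.5 [0.42753479 0.07224615 0.30942873] 0.023844156133026463 [  -3.6  -21.9  118.7    6.2   44.1 -100. ]
tee_stop_handle 0.58 [310.1 114.9] 1039 [0.4988 0.0728 0.06  ]
ball_stop_handle 0.85 [392.5 121.6] 1080 [0.5025 0.1705 0.06  ]
[0.431562   0.07221874 0.09061064] ([0.2718, 0.001, 0.3431], [-0.0027, -0.0031, -0.0016])
```

View pics/w1.png

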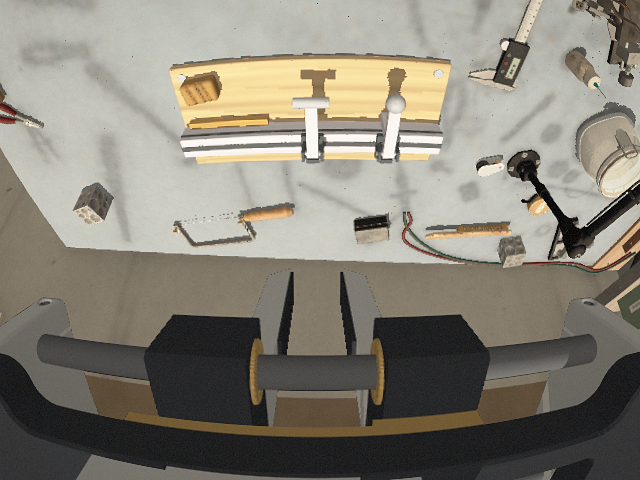

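The wrist view shows the cross bar centred at (310.5,103), its pin near (313,146) and the ball at (396,104). The jaws are open 24 mm.

Run:
```python
from h import *
g=[atz("wrist",p,.06) for p in((310.5,103),(396,104),(313,146),(293.5,103.5),(328,102.5))]
for x in g: print(x.round(4))
o=manip.get_obs(); p0,R0=o["position"],o["orientation"]; print(p0)
for b in(.08,0): 
    P,R=pose(0,50,back=b,off=.0215); print(P.round(4),rel(P,R,p0,R0))
```

```text
[0.4848 0.0756 0.06  ]
[0.4778 0.1696 0.06  ]
[0.5468 0.0817 0.06  ]
[0.4863 0.0571 0.06  ]
[0.4829 0.0945 0.06  ]
[0.4271588  0.07716091 0.31257613]
[0.4316 0.0722 0.0906] ([0.2764, -0.0114, 0.3474], [-0.001, -0.0025, -0.0023])
[0.4829 0.0758 0.0293] ([0.2752, -0.0109, 0.5074], [-0.001, -0.0025, -0.0023])
```

>>> jog_arm:
  moves:
    - {"slide":[0.283,0,0.337],"twist":[0,0,0],"jaw":-0.49}
    - {"slide":[0.283,0,0.337],"twist":[0,0,0],"jaw":-0.49}
    - {"slide":[0.283,0,0.337],"twist":[0,0,0],"jaw":-0.49}
    - {"slide":[0.283,0,0.337],"twist":[0,0,0],"jaw":-0.49}
    - {"slide":[0.283,0,0.337],"twist":[0,0,0],"jaw":-0.49}
    - {"slide":[0.283,0,0.337],"twist":[0,0,0],"jaw":-0.49}
    - {"slide":[0.283,0,0.337],"twist":[0,0,0],"jaw":-0.49}
    - {"slide":[0.283,0,0.337],"twist":[0,0,0],"jaw":-0.49}
    - {"slide":[0.283,0,0.337],"twist":[0,0,0],"jaw":-0.49}

```text
time: 3.5
position: [0.4257, 0.08, 0.1075]
orientation: [[-0.773, -0.082, 0.629], [-0.061, 0.997, 0.054], [-0.631, 0.004, -0.776]]
ft_force: [-0.1, -0.8, -0.3]
gripper_width: 0.024
```

Run:
```python
from h import *
im=manip.capture("wrist"); cv2.imwrite("pics/w2.png",im)
o=manip.get_obs(); p0,R0=o["position"],o["orientation"]; print(o["time"],p0,o["gripper_width"],o["ft_force"])
print(R0.round(3))
for b in(.08,0): 
    P,R=pose(0,50,back=b,off=.0215); print(P.round(4),rel(P,R,p0,R0))
```

```text
3.55 [0.4260236  0.079624   0.10786667] 0.02384491056963655 [-0.44641979  0.20557136 -0.58258759]
[[-0.773 -0.081  0.629]
 [-0.06   0.997  0.054]
 [-0.632  0.004 -0.775]]
[0.4316 0.0722 0.0906] ([0.0141, -0.0158, 0.0329], [0.0031, -0.0046, 0.002])
[0.4829 0.0758 0.0293] ([0.0118, -0.0174, 0.1929], [0.0031, -0.0046, 0.002])
```

View pics/w2.png

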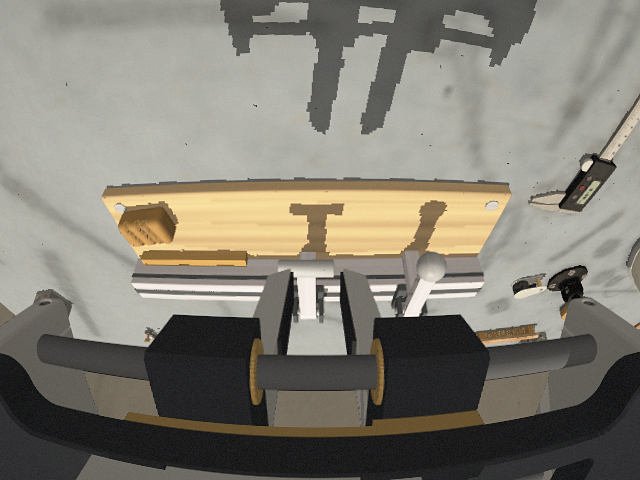

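The cross bar (305,268) sits above and just left of the finger gap, but the pose stopped 17 mm high. I'll check the joint limits.

Run:
```python
from h import *
o=manip.get_obs(); print(o["time"],o["joint_pos"].round(2),o["joint_vel"].round(2),o["joint_efforts"].round(1),o["position"])
```

```text
3.55 [  -3.46   -5.54  143.47   58.84    6.15 -154.86] [-0.99 -0.53 -0.12  0.58 -0.04 -0.29] [  0.1 -11.  -17.    0.3  -1.3   0. ] [0.4260236  0.079624   0.10786667]
```

The wrist ran into its limits: joint 5 is at 6° and joint 6 is at -155°. I'll back up and use a steeper tilt of 65°, which keeps joint 5 well inside its range.

Run:
```python
from h import *
o=manip.get_obs(); p0,R0=o["position"],o["orientation"]
P,R=pose(0,65,back=.07,off=.0225)
print(P,rel(p0+[-.01,0,.15],R,p0,R0),rel(P,R,p0,R0))
```

```text
[0.44460418 0.07313074 0.09399386] ([-0.174, 0.0027, -0.2452], [0.0028, 0.0787, 0.0024]) ([-0.0104, -0.016, 0.0442], [0.0028, 0.0787, 0.0024])
```

>>> jog_arm:
  moves:
    - {"slide":[-0.174,0,-0.245],"twist":[0.003,0.079,0.002],"jaw":-0.49}
    - {"slide":[-0.174,0,-0.245],"twist":[0.003,0.079,0.002],"jaw":-0.49}
    - {"slide":[-0.174,0,-0.245],"twist":[0.003,0.079,0.002],"jaw":-0.49}
    - {"slide":[-0.174,0,-0.245],"twist":[0.003,0.079,0.002],"jaw":-0.49}
    - {"slide":[-0.174,0,-0.245],"twist":[0.003,0.079,0.002],"jaw":-0.49}
    - {"slide":[-0.174,0,-0.245],"twist":[0.003,0.079,0.002],"jaw":-0.49}
    - {"slide":[-0.174,0,-0.245],"twist":[0.003,0.079,0.002],"jaw":-0.49}

```text
time: 4.25
position: [0.4199, 0.0758, 0.2651]
orientation: [[-0.899, -0.067, 0.433], [-0.062, 0.998, 0.025], [-0.433, -0.004, -0.901]]
ft_force: [0.1, 0.1, -0.4]
gripper_width: 0.0242
```

```bash
cat > st.py <<'E'
from h import *
import sys
o=manip.get_obs(); p0,R0=o["position"],o["orientation"]
print(o["time"],p0.round(4),R0.round(3).tolist(),o["joint_pos"].round(1),o["ft_force"].round(1),o["gripper_width"])
for a in sys.argv[1:]:
    P,R=pose(**eval("dict(%s)"%a)); print(a,P.round(4),*rel(P,R,p0,R0))
E
python3 st.py "th=0,al=65,back=.07,off=.0225" "th=0,al=65,back=0,off=.0225"
```

```text
4.25 [0.4199 0.0758 0.2651] [[-0.899, -0.067, 0.433], [-0.062, 0.998, 0.025], [-0.433, -0.004, -0.901]] [ -0.8 -14.2 113.9   2.2  54.7 -95.6] [ 0.1  0.1 -0.4] 0.02415829791025935
th=0,al=65,back=.07,off=.0225 [0.4446 0.0731 0.094 ] [0.1043, -0.0073, 0.3296] [-0.0015, 0.0037, -0.0002]
th=0,al=65,back=0,off=.0225 [0.4741 0.0752 0.0306] [0.1059, -0.0066, 0.4696] [-0.0015, 0.0037, -0.0002]
```

>>> jog_arm:
  moves:
    - {"slide":[0.104,-0.005,0.33],"twist":[0,0.004,0],"jaw":-0.49}
    - {"slide":[0.104,-0.005,0.33],"twist":[0,0.004,0],"jaw":-0.49}
    - {"slide":[0.104,-0.005,0.33],"twist":[0,0.004,0],"jaw":-0.49}
    - {"slide":[0.104,-0.005,0.33],"twist":[0,0.004,0],"jaw":-0.49}
    - {"slide":[0.104,-0.005,0.33],"twist":[0,0.004,0],"jaw":-0.49}
    - {"slide":[0.104,-0.005,0.33],"twist":[0,0.004,0],"jaw":-0.49}

```text
time: 4.85
position: [0.4381, 0.0757, 0.0855]
orientation: [[-0.911, -0.066, 0.408], [-0.06, 0.998, 0.027], [-0.409, 0.0, -0.913]]
ft_force: [-0.0, 0.6, 1.2]
gripper_width: 0.0238
```

```bash
python3 st.py "th=0,al=65,back=.07,off=.0225" "th=0,al=65,back=0,off=.0225"
```

```text
4.85 [0.4381 0.0757 0.0855] [[-0.911, -0.066, 0.408], [-0.06, 0.998, 0.027], [-0.409, 0.0, -0.913]] [ -0.9   0.3 131.3   4.6  24.4 -98.4] [-0.   0.6  1.2] 0.023808393149486032
th=0,al=65,back=.07,off=.0225 [0.4446 0.0731 0.094 ] [-0.0184, -0.0061, -0.0104] [-0.0004, -0.0049, -0.0012]
th=0,al=65,back=0,off=.0225 [0.4741 0.0752 0.0306] [-0.0206, -0.0059, 0.1296] [-0.0004, -0.0049, -0.0012]
```

>>> jog_arm:
  moves:
    - {"slide":[-0.01,-0.006,0.0],"twist":[0,-0.003,0],"jaw":-0.49}
    - {"slide":[-0.01,-0.006,0.05],"twist":[0,-0.003,0],"jaw":-0.49}
    - {"slide":[-0.01,-0.006,0.1],"twist":[0,-0.003,0],"jaw":-0.49}
    - {"slide":[-0.01,-0.006,0.135],"twist":[0,-0.003,0],"jaw":-0.49}
    - {"slide":[-0.01,-0.006,0.135],"twist":[0,-0.003,0],"jaw":-0.49}
    - {"slide":[-0.01,-0.006,0.135],"twist":[0,-0.003,0],"jaw":-0.49}
    - {"slide":[-0.01,-0.006,0.135],"twist":[0,-0.003,0],"jaw":-0.49}

```text
time: 5.55
position: [0.4712, 0.0747, 0.0272]
orientation: [[-0.906, -0.065, 0.419], [-0.059, 0.998, 0.028], [-0.42, 0.001, -0.908]]
ft_force: [-0.0, 0.4, 0.6]
gripper_width: 0.0237
```

```bash
python3 st.py "th=0,al=65,off=.0225" "th=0,al=65"
python3 - <<'E'
import cv2; from rig import manip
a=cv2.resize(manip.capture("side")[225:345,260:400],None,fx=4,fy=4); b=cv2.resize(manip.capture("wrist")[200:360,220:420],None,fx=3,fy=3)
import numpy as np
b=cv2.copyMakeBorder(b,0,0,0,0,0); c=np.zeros((480,1160,3),np.uint8); c[:,:560]=a; c[:,560:]=b; cv2.imwrite("pics/c3.png",cv2.resize(c,None,fx=.68,fy=.68))
E
```

```text
5.55 [0.4712 0.0747 0.0272] [[-0.906, -0.065, 0.419], [-0.059, 0.998, 0.028], [-0.42, 0.001, -0.908]] [  -1.     9.8  134.1   10.2   11.5 -104.3] [-0.   0.4  0.6] 0.023730042166331757
th=0,al=65,off=.0225 [0.4741 0.0752 0.0306] [-0.0082, 0.0005, -0.0036] [-0.0005, -0.001, -0.0015]
th=0,al=65 [0.4813 0.0757 0.0339] [-0.0242, 0.0006, -0.0036] [-0.0005, -0.001, -0.0015]
```

View pics/c3.png

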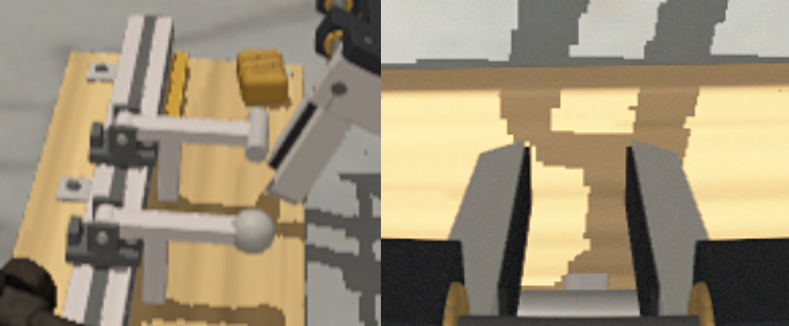

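The side view shows the fingers in front of and below the cross bar. The wrist view shows the stop's arm centred between them. Next is the arc.

```bash
python3 st.py "th=0,al=65" "th=14,al=66" "th=28,al=68" "th=42,al=70"  "th=56,al=73"  "th=68,al=76"  "th=80,al=79"  "th=90,al=82"  "th=100,al=85"  "th=108,al=88"  "th=114,al=90"
```

```text
5.65 [0.4708 0.0748 0.027 ] [[-0.906, -0.065, 0.419], [-0.059, 0.998, 0.028], [-0.42, 0.001, -0.908]] [  -1.     9.8  134.1   10.2   11.5 -104.3] [ 0.1  0.6 -0.5] 0.023961346540218535
th=0,al=65 [0.4813 0.0757 0.0339] [-0.025, 0.0005, -0.0038] [-0.0005, -0.0011, -0.0015]
th=14,al=66 [0.4831 0.0758 0.0521] [-0.0435, 0.0006, -0.0354] [-0.0005, 0.0045, -0.0015]
th=28,al=68 [0.4888 0.0762 0.0694] [-0.0682, 0.0006, -0.0619] [-0.0004, 0.0156, -0.0015]
th=42,al=70 [0.4983 0.0769 0.0846] [-0.0983, 0.0007, -0.0814] [-0.0004, 0.0267, -0.0015]
th=56,al=73 [0.5107 0.0778 0.0969] [-0.1313, 0.0009, -0.0934] [-0.0004, 0.0434, -0.0015]
th=68,al=76 [0.5232 0.0786 0.1047] [-0.1606, 0.001, -0.097] [-0.0003, 0.06, -0.0015]
th=80,al=79 [0.537  0.0796 0.1095] [-0.1897, 0.0011, -0.0942] [-0.0003, 0.0767, -0.0015]
th=90,al=82 [0.5487 0.0804 0.1112] [-0.2124, 0.0013, -0.0874] [-0.0002, 0.0934, -0.0015]
th=100,al=85 [0.5605 0.0812 0.1107] [-0.2334, 0.0014, -0.0765] [-0.0002, 0.11, -0.0015]
th=108,al=88 [0.5694 0.0819 0.1088] [-0.2481, 0.0015, -0.0657] [-0.0002, 0.1267, -0.0015]
th=114,al=90 [0.576  0.0823 0.1065] [-0.2581, 0.0015, -0.056] [-0.0001, 0.1378, -0.0015]
```

>>> jog_arm:
  moves:
    - {"slide":[-0.025,0.0,-0.004],"twist":[0,0,0],"jaw":-0.49}
    - {"slide":[-0.035,0.0,-0.02],"twist":[0,0.002,0],"jaw":-0.49}
    - {"slide":[-0.044,0.0,-0.035],"twist":[0,0.005,0],"jaw":-0.49}
    - {"slide":[-0.056,0.0,-0.05],"twist":[0,0.01,0],"jaw":-0.49}
    - {"slide":[-0.068,0.0,-0.062],"twist":[0,0.016,0],"jaw":-0.49}
    - {"slide":[-0.083,0.0,-0.073],"twist":[0,0.021,0],"jaw":-0.49}
    - {"slide":[-0.098,0.0,-0.081],"twist":[0,0.027,0],"jaw":-0.49}
    - {"slide":[-0.098,0.0,-0.081],"twist":[0,0.027,0],"jaw":-0.49}
    - {"slide":[-0.098,0.0,-0.081],"twist":[0,0.027,0],"jaw":-0.49}

```text
time: 6.55
position: [0.4977, 0.0765, 0.0832]
orientation: [[-0.939, -0.065, 0.339], [-0.061, 0.998, 0.023], [-0.34, 0.001, -0.941]]
ft_force: [-0.2, -1.2, -0.4]
gripper_width: 0.0239
```

```bash
python3 st.py "th=42,al=70" "th=56,al=73"  "th=68,al=76"  "th=80,al=79"  "th=90,al=82"  "th=100,al=85"  "th=108,al=88"  "th=114,al=90"
python3 - <<'E'
import cv2; from rig import manip
cv2.imwrite("pics/s4.png",cv2.resize(manip.capture("side")[205:345,250:420],None,fx=4,fy=4))
E
```

```text
6.55 [0.4977 0.0765 0.0832] [[-0.939, -0.065, 0.339], [-0.061, 0.998, 0.023], [-0.34, 0.001, -0.941]] [ -0.3   6.9 122.    2.7  31.3 -96. ] [-0.2 -1.2 -0.4] 0.023939409248780134
th=42,al=70 [0.4983 0.0769 0.0846] [-0.0021, 0.0007, -0.0021] [-0.0003, -0.0008, -0.0015]
th=56,al=73 [0.5107 0.0778 0.0969] [-0.034, 0.0008, -0.0168] [-0.0003, 0.0158, -0.0015]
th=68,al=76 [0.5232 0.0786 0.1047] [-0.0628, 0.0009, -0.023] [-0.0002, 0.0325, -0.0015]
th=80,al=79 [0.537  0.0796 0.1095] [-0.092, 0.0011, -0.0227] [-0.0002, 0.0492, -0.0015]
th=90,al=82 [0.5487 0.0804 0.1112] [-0.1153, 0.0012, -0.0179] [-0.0002, 0.0658, -0.0015]
th=100,al=85 [0.5605 0.0812 0.1107] [-0.1371, 0.0013, -0.0089] [-0.0001, 0.0825, -0.0015]
th=108,al=88 [0.5694 0.0819 0.1088] [-0.1527, 0.0014, 0.0007] [-0.0001, 0.0992, -0.0015]
th=114,al=90 [0.576  0.0823 0.1065] [-0.1635, 0.0014, 0.0095] [-0.0, 0.1103, -0.0015]
```

View pics/s4.png

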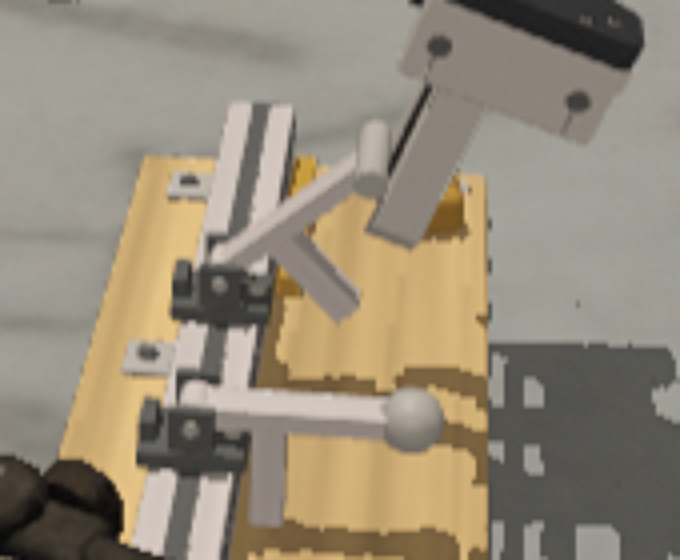

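The arm is up about 40°, with the rod resting on the fingers at (375,160). The ball stop is still down. I'll carry on over the top, then back off.

>>> jog_arm:
  moves:
    - {"slide":[-0.02,0,-0.01],"twist":[0,0.008,0],"jaw":-0.49}
    - {"slide":[-0.034,0,-0.017],"twist":[0,0.016,0],"jaw":-0.49}
    - {"slide":[-0.063,0,-0.023],"twist":[0,0.032,0],"jaw":-0.49}
    - {"slide":[-0.092,0,-0.023],"twist":[0,0.049,0],"jaw":-0.49}
    - {"slide":[-0.115,0,-0.018],"twist":[0,0.066,0],"jaw":-0.49}
    - {"slide":[-0.137,0,-0.009],"twist":[0,0.082,0],"jaw":-0.49}
    - {"slide":[-0.153,0,0.0],"twist":[0,0.099,0],"jaw":-0.49}
    - {"slide":[-0.164,0,0.01],"twist":[0,0.11,0],"jaw":-0.49}
    - {"slide":[-0.164,0,0.01],"twist":[0,0.11,0],"jaw":-0.49}
    - {"slide":[-0.164,0,0.01],"twist":[0,0.11,0],"jaw":-0.49}
    - {"slide":[-0.164,0,0.01],"twist":[0,0.11,0],"jaw":-0.49}

```text
time: 7.7
position: [0.5752, 0.0816, 0.1056]
orientation: [[-0.998, -0.065, -0.001], [-0.065, 0.998, 0.001], [0.001, 0.001, -1.0]]
ft_force: [-0.2, 0.1, 0.0]
gripper_width: 0.0241
```

```bash
python3 st.py
python3 - <<'E'
import cv2; from rig import manip
cv2.imwrite("pics/s5.png",cv2.resize(manip.capture("side")[185:345,240:420],None,fx=3.5,fy=3.5))
E
```

```text
7.7 [0.5752 0.0816 0.1056] [[-0.998, -0.065, -0.001], [-0.065, 0.998, 0.001], [0.001, 0.001, -1.0]] [  1.2  20.4  94.3   0.1  65.3 -92.6] [-0.2  0.1  0. ] 0.024065970480256927
```

View pics/s5.png

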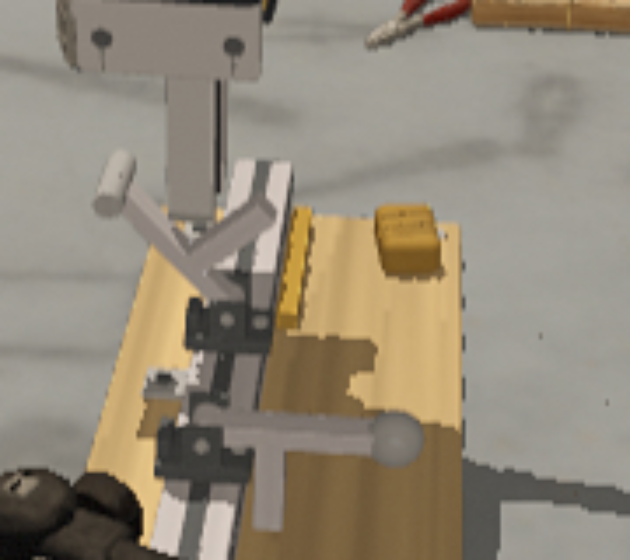

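The stop is lying back on its rest, with its rod at (115,180) clear of the fingers. I'll retreat straight up.

>>> jog_arm:
  moves:
    - {"slide":[0,0,-0.05],"twist":[0,0,0],"jaw":-0.49}
    - {"slide":[0,0,-0.12],"twist":[0,0,0],"jaw":-0.49}
    - {"slide":[0,0,-0.2],"twist":[0,0,0],"jaw":-0.49}
    - {"slide":[0.2,0,-0.3],"twist":[0,0,0],"jaw":-0.49}
    - {"slide":[0.3,0,-0.36],"twist":[0,0,0],"jaw":-0.49}
    - {"slide":[0.3,0,-0.36],"twist":[0,0,0],"jaw":-0.49}
    - {"slide":[0.3,0,-0.36],"twist":[0,0,0],"jaw":-0.49}
    - {"slide":[0.3,0,-0.36],"twist":[0,0,0],"jaw":-0.49}

```text
time: 8.55
position: [0.4247, 0.0718, 0.2882]
orientation: [[-0.998, -0.065, 0.005], [-0.065, 0.998, 0.001], [-0.005, 0.001, -1.0]]
ft_force: [0.9, 0.7, -0.4]
gripper_width: 0.0241
```

```bash
python3 st.py
python3 - <<'E'
import cv2,numpy as np; from rig import manip
im=manip.capture("scene"); c=np.hstack([cv2.resize(im[170:310,210:410],(571,400)),cv2.resize(manip.capture("side")[205:345,250:420],(486,400))])
cv2.imwrite("pics/s6.png",cv2.resize(c,None,fx=.75,fy=.75))
d=cv2.absdiff(im,cv2.imread("pics/scene0.png"))[250:290,328:378].mean(); print("bar region diff",d)
for r in manip.silhouettes("scene","bar_mid")[:1]: print(r["pixel"],r["mask"].sum(),r["score"])
E
```

```text
8.55 [0.4247 0.0718 0.2882] [[-0.998, -0.065, 0.005], [-0.065, 0.998, 0.001], [-0.005, 0.001, -1.0]] [  0.3   0.6  93.1   0.1  86.  -93.5] [ 0.9  0.7 -0.4] 0.02407009017090447
bar region diff 3.726
[349.2, 264.3] 328 0.57
```

View pics/s6.png

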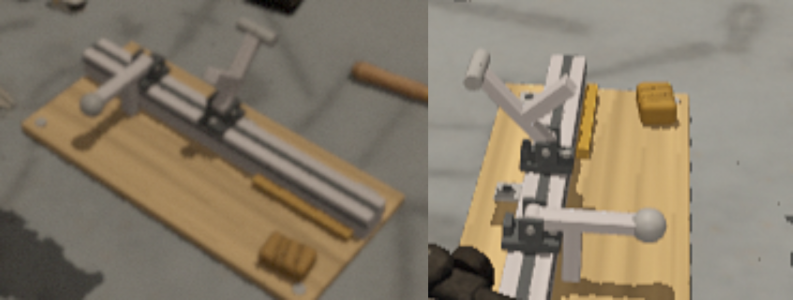

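Both views show the cross-bar stop lying back, the ball stop down and the brass bar where it was. The gripper is clear, so I'm handing in.

```bash
python3 -c "
from rig import manip; print(manip.hand_in())"
```

```text
the job is handed in; nothing more can be done
None
```

The cross-bar stop is swung over and lying back on its rest, and the job is handed in at about 8.6 s of the 32 s allowed. I hooked the part-open fingers under the ends of its cross bar, one on each side of the arm. I then followed the arc past the balance point and backed straight up and away.

**Last checks:**
- **Stops:** the scene and side pictures, taken after the gripper had withdrawn, show the cross-bar stop at rest with nothing touching it. The ball-ended stop is still down.
- **Brass bar:** it is still against the fence; the network puts it at (349,264), against (350,263) at the start. Its score was lower than at the start (0.57 against 0.76).
- **Forces:** the wrist force read about 1 N or less at the end of each move. I did not record peaks during the moves.

**What went wrong:** my first approach, tilted 50° below level, stopped 17 mm high at the limits of joints 5 and 6, touching nothing. I backed off and used a steeper 65° tilt.

I viewed 10 pictures.

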